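Open the cold-light source to its third click stop

TASK

Light the part on the inspection plate with the cold-light source: first switch the lamp on by pressing down the raised end of the rocker switch on its top until it tips over, then push the aperture lever lightly along its slot with the fingertips, through its clicks, to the third click stop counted from the closed end, and let go with the lever resting in that stop. Never run the lever past the third stop, do not pinch it, and leave everything else on the bench where it is.

Things in the scene. Friction and masses are not known exactly. Their poses are not given: they have to be found in the camera images.
- housing: the cold-light source, a fixed grey box 220 mm deep (x) x 190 wide (y) x 115 high. Origin: centre of its underside; x points from front to back, y to its left, z up. Its flat deck is 115 mm above the bench; a carrying handle stands 33 mm above it at x = +85 mm. Two gooseneck light guides leave the front face and stay under 175 mm above the bench, at x < -90 and y > 15 mm
- slot_mid (a point): middle of the lever's slot, at deck height (housing x = -30, y = 0 mm). The slot runs 72 mm along housing y; the deck beyond its closed (-y) end is free for 55 mm, and for 30 mm to either side of the slot's line there. Along its back (+x) edge six white ticks mark the closed position (-y end, tick without a disc) and the five click stops, with white discs that grow towards fully open (+y end)
- lever_knob: the bare aluminium finger tab of the aperture lever: a block 20 mm (housing x) x 12 mm (y, the sliding direction) x 20 mm high that stands over the slot, its underside 4 mm and its top 24 mm above the deck; to be pushed on its flat -y side, not pinched. Origin: centre of its underside; axes as those of the housing
- lever_top (a point): centre of the top of the finger tab, 24 mm above the deck
- aperture_lever (a joint): lever's slide along housing +y, m: 0 closed, click stops every 0.012 (third 0.036, fifth 0.060 fully open). Starts at closed or the first stop, or a little out of one. A spring ball holds it in each stop: 7 to 10 N of push rolls it out, resistance fades by half way (0.006 on), then the lever jumps ahead into the next stop by itself; let go short of half way it springs back
- rocker_end (a point): the raised end of the black rocker switch while off: mid-width of its upper face, 1 mm in from the outer (-y) edge, 10 mm above the deck. Rocker 24 mm (x) x 34 mm (y) in a frame 3 mm high, hinged along x in its middle (housing x = -83, y = -58 mm); the -y half is raised, the one away from the slot. Press down over this outer end, broad tips not past the hinge
- rocker (a joint): angle of the rocker in rad: 0 off, 0.35 on (its -y half pressed down level, the other half up). Over-centre: it needs about 4 to 6 N at its end, snaps to the nearer side from half way, and stays there
- plate: dark steel inspection plate 130 x 140 x 28 mm on the bench to the left of the lamp, fixed; origin: centre of its underside
- dovetail: the filed steel part under the light guides, 44 x 64 x 22 mm with a slot along its top, loose on the plate; origin: centre of its underside
- filter: loose black filter ring 34 mm across and 10 mm high lying on the lamp's deck behind the slot; origin: centre of its underside
- square: loose steel engineer's square lying on the bench: stock 75 x 16 x 14 mm along its x, blade reaching 108 mm out along +y; origin: underside of the stock's middle
- spray: loose white spray can 52 mm across, 182 mm high; origin: centre of its underside
- oiler: loose clear squeeze bottle with pointed cap, 50 mm across, 137 mm high; origin: centre of its underside
- file: loose flat file lying on the bench, 318 mm long along its x, wooden handle to -x; origin: at bench level under the body's middle
- brush: loose hand brush lying on the bench, 170 mm long along its x, 42 mm wide; origin: at bench level under its middle

How it is judged:
By the outcome, as a careful person would: the job done as asked, in the order asked, and still so for the second after the job is handed in, with the robot touching nothing.
It also fails if it takes over 58 s, if anything falls off the work surface, if the arm or the gripper's body presses on something with over 40 N, if the wrist force passes 120 N, or if a joint passes its speed limit or range.

ROBOT

A 6-joint arm with a two-finger parallel gripper is mounted at the origin on the work surface. World frame = base frame: x ahead of the robot, y to its left, z up, the work surface at z = 0. Lengths are in m, angles in degrees, forces in N, time in s.
With the tool pointing down it reaches from about 0.35 to 0.775 m from the base axis. Payload 7.3 kg.
Tool frame: the origin (TCP) lies at the very end of the fingers, on their centre line; the grasp point (between the pads) lies 19 mm behind it; z points along the fingers, y is the line along which they close (so a half turn about z gives the same grasp; the last joint's range is limited). The gripper opens to 92 mm and grips with 3 to 60 N. Pads are 19 mm wide; open, the fingers measure 130 mm over their backs; the gripper's body (75 mm by 190 mm) begins 47 mm behind the grasp point.
Start: joints at [55.29, 19.595, 87.324, -0, 73.075, -8.365], TCP at [0.233, 0.471, 0.202] pointing down, gripper open.
Joint ranges: [-145.02, 145.02], [-44.19, 115.74], [2.07, 154.8], [-57.11, 237.11], [16.16, 152.29], [-177.93, 177.93]. Speed limits (degrees/s): [147.25, 147.25, 180, 180, 180, 180].

INTERFACE

Orientations are given as a 3x3 rotation matrix whose columns are the frame's x, y, z axes.
In Python, from station import bot, read_camera, recognise, outline_of gives the robot as it stands.
- The arm moves only by the tool send_rows, never from a script. Its argument "moves" is a list of rows, each a list of 3 entries, a list of its own where there are three numbers: the opening in per cent of the stroke, from 0 (shut) to 100 (fully open), then the shift along the tool's x, y, z in mm, then the turn, a rotation vector about the tool's x, y, z in units of 8 degrees (1.0 is 8 degrees). A call has 1 to 5 rows; each row is the pose to reach, as a shift and turn from the pose commanded when the call began, along the tool's axes at that moment; what a row does not reach only later rows make up. A row lasts 1/10 s, in which the tool goes at most 50 mm and 8.59 degrees, less where a joint would pass 70% of its speed; a pose out of reach is approached as far as the arm can. A call with a gripper value outside its range is refused whole. The fingers move at their own pace and stop on an object; the grip force is fixed at half the most. Time passes only in rows, so rows that repeat a pose let the fingers close. It gives the time, the measured TCP pose, the force, the opening and the grip force at its end, in the units of the state.
- bot.read_state(): the state, without advancing time (a new reading comes with each control period).
- read_camera(name): name is "side" or "top" or "wrist"; returns a dict with "pixels" (400x640x3 uint8, red, green, blue), "z_map" (400x640 float32, m along the optical axis (not along the pixel's ray), 0 where there is no reading), "mtx" (3x3 intrinsics, pixels), "R" (3x3) and "t" (3): a world point X has camera coordinates R X + t. Camera axes: x right, y down, z forward; pixel columns grow to the right and rows downward; lengths in m; the calibration is good to about 2 mm. A picture is of the moment at which its call begins.
- bot.close_job(): hands the job in; it is judged then, once.
Trained networks look in a picture, given as the dict that the camera call returned (one of the last four; its "shot" number tells which), for a name from the list of things; names that differ only in an ending like _2 or _b are one class to them, and where a whole thing is asked for, a point or a joint stands for the part that bears it (a point fixed in the world has none). Each returns a list of dicts, best first, with "p" (0 to 1); they miss things now and then, are a little off and sometimes report something else, mostly with a low value. They report only what shows in the picture. A call takes as long as a camera call.
- recognise(target, picture): "centre" ([column, row] in pixels, amid what is visible of it).
- outline_of(target, picture): "region" (400x640 bool, what is visible of it) and "centre" ([column, row] in pixels, amid what is visible of it).
The state is a dict: "time_s": time; "qpos": joint angles; "qvel": joint speeds; "tau": joint torques, N m; "ee_pos": TCP position; "eef_rot": TCP orientation; "contact_force": force on the tool from outside, world axes, zero at the start; "torque": the same for the moment, N m; "gripper_width": finger opening in m; "gripper_force": force on a finger pad.
Only numpy, scipy, OpenCV 4.12 (cv2) and the standard library are available. Lean on these libraries where they do the work, as an engineer would, in place of code of your own. Each camera call takes 0.05 s, during which the arm holds its last target. There are 200 camera calls.

## Working session

There is one attempt and no reset: what is moved stays moved. The work goes in short steps, Python scripts to look and compute and a tool call to move; the robot and the scene stay as the last step left them, time stands still between calls to the robot, and variables do not carry over. Pictures are saved under pics/ and viewed, at most 10 in all, crops included, and the job is handed in when it is done.

Besides the shell and the picture viewer there is one more tool, called after ">>>" in YAML: its name, and indented under it one key for each argument. send_rows: Moves the arm, as the interface text tells. Its arguments: {"type":"object","properties":{"moves":{"type":"array","items":{"type":"array"}}},"required":["moves"]}

```bash
mkdir -p pics
cat > h.py <<'E'
import numpy as np, cv2
from station import bot, read_camera, recognise, outline_of
def world(p,c,r,z=None,Z=None):
    K=p["mtx"];ray=np.linalg.inv(K)@[c,r,1.];R=np.array(p["R"]);t=np.array(p["t"])
    o=-R.T@t;d=R.T@ray
    if Z is not None: return o+d*(Z-o[2])/d[2]
    if z is None:
        w=p["z_map"][int(r)-1:int(r)+2,int(c)-1:int(c)+2];z=np.median(w[w>0]) if (w>0).any() else np.nan
    return o+d*z
def pix(p,X):
    q=p["mtx"]@(np.array(p["R"])@X+p["t"]);return q[:2]/q[2]
def save(p,n): cv2.imwrite("pics/"+n,cv2.cvtColor(p["pixels"],cv2.COLOR_RGB2BGR))
E
python3 - <<'E'
from h import *
np.set_printoptions(precision=4,suppress=True)
for c in("top","side"):
    p=read_camera(c);save(p,c+"1.png")
    for n in("housing","slot_mid","lever_top","lever_knob","rocker_end","filter","plate"):
        for d in recognise(n,p)[:2]: print(c,n,round(d["p"],2),np.round(d["centre"]),world(p,*d["centre"]))
print(bot.read_state())
E
```

```text
top housing 0.68 [335. 199.] [ 0.5551 -0.0811  0.1159]
top housing 0.67 [382. 224.] [ 0.5093 -0.1674  0.1204]
top slot_mid 0.92 [339. 200.] [ 0.5535 -0.0889  0.1154]
top lever_top 0.51 [363. 196.] [ 0.558  -0.1299  0.139 ]
top rocker_end 0.71 [380. 224.] [ 0.5087 -0.1628  0.1201]
top filter 0.59 [314. 158.] [ 0.6297 -0.0422  0.1215]
top plate 0.92 [247. 230.] [0.5004 0.0878 0.0441]
side housing 0.77 [348. 234.] [ 0.5434 -0.1229  0.114 ]
side slot_mid 0.85 [342. 232.] [ 0.5392 -0.1121  0.1132]
side slot_mid 0.44 [359. 227.] [ 0.5596 -0.1329  0.1264]
side lever_knob 0.6 [357. 225.] [ 0.5539 -0.1323  0.1364]
side lever_knob 0.45 [441. 230.] [ 0.7478 -0.1847  0.0147]
side rocker_end 0.8 [352. 256.] [ 0.5134 -0.1637  0.1193]
side filter 0.81 [353. 180.] [ 0.6384 -0.0388  0.1198]
side filter 0.59 [310. 355.] [ 0.3873 -0.1991 -0.0007]
side plate 0.93 [257. 217.] [0.4901 0.0853 0.0277]
{'time_s': 0.8, 'qpos': array([55.2924, 19.5933, 87.3238,  0.0017, 73.0761, -8.3655]), 'qvel': array([-0.0762,  0.0049, -0.1055,  0.0592,  0.057 ,  0.028 ]), 'tau': array([ -0.0019, -43.1095, -24.446 ,   0.072 ,   0.0484,  -0.    ]), 'ee_pos': array([0.2329, 0.4705, 0.2017]), 'eef_rot': array([[-0.8962,  0.4437,  0.    ],
       [ 0.4437,  0.8962,  0.0001],
       [ 0.    ,  0.0001, -1.    ]]), 'contact_force': array([0.0408, 0.5257, 0.0012]), 'torque': array([0.0107, 0.0184, 0.0486]), 'gripper_force': 0.0, 'gripper_width': 0.09187876344461476}
```

Run:
```python
import cv2
a=cv2.imread("pics/top1.png")[120:280,230:430];cv2.imwrite("pics/topc.png",cv2.resize(a,None,fx=3.7,fy=3.7,interpolation=cv2.INTER_CUBIC))
```

```text
(no output)
```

View pics/side1.png

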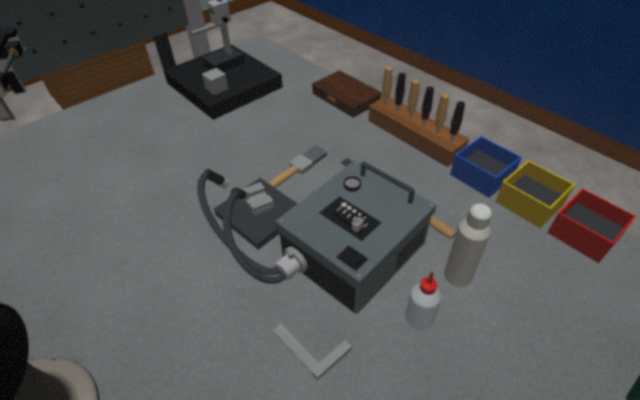

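View pics/topc.png

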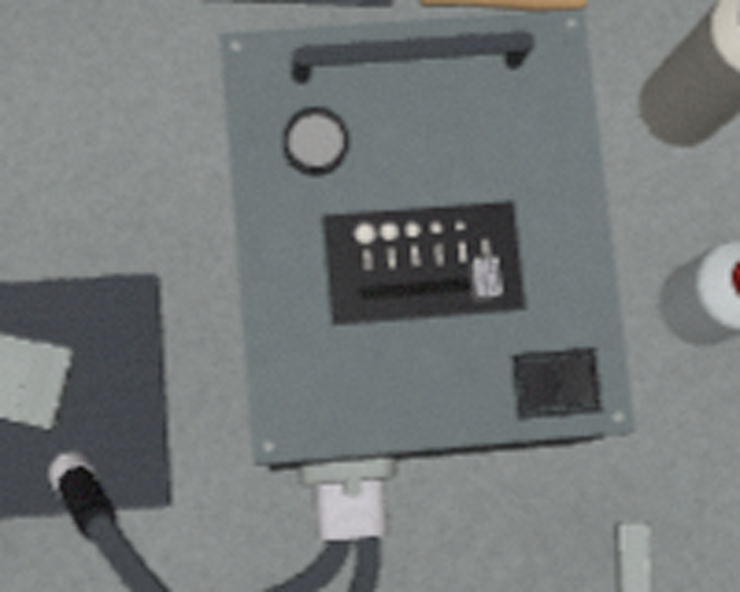

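The scene shows the lamp deck with the lever on the tick without a disc, so closed (crop 487,275), and the rocker at crop (557,383). Only the handle and the filter are nearby. Next I'll get the housing pose from the deck.

```bash
cat >> h.py <<'E'
def housing(p):
    v,u=np.mgrid[0:400,0:640];K=p["mtx"];z=p["z_map"]
    C=np.stack([(u-K[0,2])/K[0,0]*z,(v-K[1,2])/K[1,1]*z,z],-1)
    W=(C-np.array(p["t"]))@np.array(p["R"])
    m=(z>0)&(abs(W[...,2]-.116)<.012)&(W[...,0]>.4)&(W[...,0]<.75)&(W[...,1]>-.3)&(W[...,1]<.1)
    m=cv2.morphologyEx(m.astype(np.uint8),cv2.MORPH_OPEN,np.ones((9,9)))
    n,l,s,_=cv2.connectedComponentsWithStats(m);m=l==1+np.argmax(s[1:,4])
    P=W[m];return cv2.minAreaRect((P[:,:2]*1000).astype(np.float32)),np.median(P[:,2])
E
python3 - <<'E'
from h import *
np.set_printoptions(precision=4,suppress=True)
p=read_camera("top");print(housing(p))
for n,(c,r) in dict(TL=(221,35),TR=(585,15),BR=(633,432),BL=(255,463)).items():print(n,world(p,c/3.7+230,r/3.7+120,Z=.115))
p=read_camera("side");print(housing(p))
E
```

```text
(((587.9666748046875, -99.68656921386719), (220.17481994628906, 190.38609313964844), 5.670173645019531), np.float64(0.11553195826422535))
TL [0.6865 0.005  0.115 ]
TR [ 0.7028 -0.1835  0.115 ]
BR [ 0.487  -0.2036  0.115 ]
BL [ 0.4693 -0.0165  0.115 ]
(((587.6533203125, -98.2204360961914), (220.9400634765625, 191.96156311035156), 5.690734386444092), np.float64(0.11493871245389678))
```

```bash
cat >> h.py <<'E'
from scipy.spatial.transform import Rotation as Ro
H=np.array([588,-99.]);a=np.radians(5.68);hx=np.array([np.cos(a),np.sin(a)]);hy=np.array([-np.sin(a),np.cos(a)])
RT=np.column_stack([[*hy,0],[*hx,0],[0,0,-1]])
def go(x,y,z):  # housing coords mm -> tool shift, turn
    T=np.array([*(H+x*hx+y*hy),z]);s=bot.read_state();R=np.array(s["eef_rot"])
    return np.round(R.T@(T-1000*np.array(s["ee_pos"])),1),np.round(Ro.from_matrix(R.T@RT).as_rotvec(degrees=True)/8,2)
def here():
    s=bot.read_state();P=1000*np.array(s["ee_pos"]);d=P[:2]-H
    return np.round([d@hx,d@hy,P[2]-115],1),np.round(s["contact_force"],1),s["time_s"]
E
python3 -c "
from h import *
print(go(-83,-71,230))"
```

```text
(array([-538.2, -457. ,  -28.4]), array([ 0.  , -0.  ,  7.25]))
```

>>> send_rows:
  moves:
    - [0,[-38,-32,-28],[0,0,1]]
    - [0,[-76,-65,-28],[0,0,2]]
    - [0,[-114,-97,-28],[0,0,3]]
    - [0,[-152,-129,-28],[0,0,4]]
    - [0,[-190,-161,-28],[0,0,5]]

```text
time_s: 1.4
ee_pos: [0.3299, 0.2453, 0.2299]
eef_rot: [[-0.397, 0.918, 0.001], [0.918, 0.397, 0.0], [-0.0, 0.001, -1.0]]
contact_force: [1.6, 1.0, -1.1]
gripper_width: 0.0565
gripper_force: 0.0
```

```bash
python3 -c "
from h import *
print(go(-83,-71,230),here())"
```

```text
(array([-4.609e+02, -3.000e-01, -1.000e-01]), array([ 0.01, -0.  ,  2.21])) (array([-222.8,  368.2,  114.9]), array([ 1.6,  1. , -1.1]), 1.4)
```

>>> send_rows:
  moves:
    - [0,[-46,0,0],[0,0,1]]
    - [0,[-92,0,0],[0,0,2]]
    - [0,[-138,0,0],[0,0,2.2]]
    - [0,[-184,0,0],[0,0,2.2]]
    - [0,[-230,0,0],[0,0,2.2]]

```text
time_s: 1.9
ee_pos: [0.4223, 0.0344, 0.2299]
eef_rot: [[-0.105, 0.994, 0.001], [0.994, 0.105, 0.0], [0.0, 0.001, -1.0]]
contact_force: [1.5, -0.0, -0.1]
gripper_width: 0.0163
gripper_force: 0.0
```

```bash
python3 -c "
from h import *
print(go(-83,-71,230),here())"
```

```text
(array([-220.6,   67.3,   -0. ]), array([ 0.01, -0.  ,  0.05])) (array([-151.7,  149.2,  114.9]), array([ 1.5, -0. , -0.1]), 1.9)
```

>>> send_rows:
  moves:
    - [0,[-44,13.5,0],[0,0,0]]
    - [0,[-88,27,0],[0,0,0]]
    - [0,[-132,40,0],[0,0,0]]
    - [0,[-176,54,0],[0,0,0]]
    - [0,[-220,67,0],[0,0,0]]

```text
time_s: 2.4
ee_pos: [0.5122, -0.1773, 0.2297]
eef_rot: [[-0.105, 0.994, 0.0], [0.994, 0.105, 0.0], [-0.0, 0.0, -1.0]]
contact_force: [-0.4, 1.4, 0.1]
gripper_width: 0.0004
gripper_force: 0.0
```

>>> send_rows:
  moves:
    - [0,[0,0,25],[0,0,0]]
    - [0,[0,0,50],[0,0,0]]
    - [0,[0,0,70],[0,0,0]]
    - [0,[0,0,85],[0,0,0]]
    - [0,[0,0,85],[0,0,0]]

```text
time_s: 2.9
ee_pos: [0.5104, -0.1748, 0.1425]
eef_rot: [[-0.105, 0.994, -0.004], [0.994, 0.105, 0.002], [0.003, -0.004, -1.0]]
contact_force: [0.0, 0.1, -0.1]
gripper_width: 0.0007
gripper_force: 0.0
```

Run:
```python
from h import *
print(go(-83,-71,145),here())
p=read_camera("side");save(p,"side2.png")
im=cv2.imread("pics/side2.png")[150:310,260:460]
q=read_camera("wrist");save(q,"w2.png")
cv2.imwrite("pics/c2.png",np.hstack([cv2.resize(im,(400,320)),cv2.resize(cv2.imread("pics/w2.png"),(400,320))]))
```

```text
(array([-3.3,  1.7, -2.5]), array([-0.03, -0.02,  0.05])) (array([-84.7, -67.7,  27.5]), array([ 0. ,  0.1, -0.1]), 2.9)
```

View pics/c2.png

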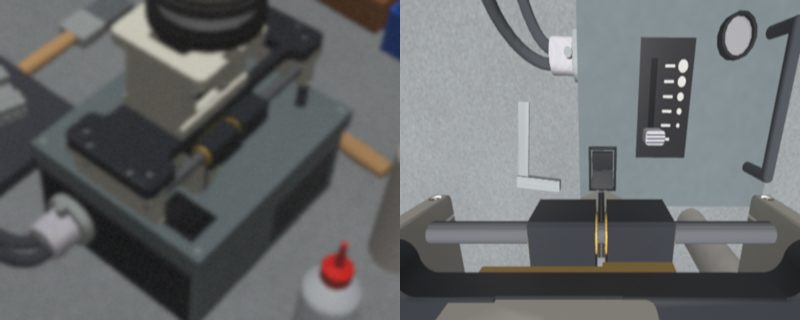

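The closed tips are above the rocker's outer half: in the wrist crop the rocker is at (603,168), with the tips at (600,195) just beyond it. Nothing else is close. I'll read the settled pose, then press.

Run:
```python
from h import *
print(go(-83,-72,130),here())
q=read_camera("wrist")
print(housing(read_camera("top"))[0])
for n in("rocker_end","lever_top","slot_mid"):
    for d in recognise(n,q)[:1]:
        w=world(q,*d["centre"])*1000;e=w[:2]-H;print(n,d["p"],d["centre"],e@hx,e@hy,w[2]-115)
```

```text
(array([-3.5,  0.3, 14.9]), array([ 0.  , -0.  ,  0.05])) (array([-83.3, -68.5,  29.9]), array([-1. , -0.1,  0.6]), 3.0)
((587.995849609375, -99.44129943847656), (220.3899688720703, 190.17311096191406), 5.585266590118408)
rocker_end 0.9 [322.2, 210.5] -82.01033704330881 -57.53712394597158 4.278925762145633
lever_top 0.7 [403.3, 167.1] -31.55286361391504 -22.901084519025574 23.380571648477456
slot_mid 0.83 [433.5, 113.9] -7.79092591719705 9.254873820596236 -0.20068406503993685
```

>>> send_rows:
  moves:
    - [0,[-3.5,0,8],[0,0,0]]
    - [0,[-3.5,0,14],[0,0,0]]
    - [0,[-3.5,0,18],[0,0,0]]
    - [0,[-3.5,0,20],[0,0,0]]
    - [0,[-3.5,0,21],[0,0,0]]

```text
time_s: 3.75
ee_pos: [0.5119, -0.1787, 0.1232]
eef_rot: [[-0.105, 0.994, -0.0], [0.994, 0.105, 0.0], [0.0, -0.0, -1.0]]
contact_force: [0.4, -0.2, 0.2]
gripper_width: 0.0008
gripper_force: 0.0
```

>>> send_rows:
  moves:
    - [0,[0,0,0.7],[0,0,0]]
    - [0,[0,0,1.4],[0,0,0]]
    - [0,[0,0,2.1],[0,0,0]]
    - [0,[0,0,2.8],[0,0,0]]
    - [0,[0,0,2.8],[0,0,0]]

```text
time_s: 4.25
ee_pos: [0.512, -0.1788, 0.1208]
eef_rot: [[-0.105, 0.994, 0.0], [0.994, 0.105, 0.0], [0.0, 0.0, -1.0]]
contact_force: [0.4, 0.7, -1.2]
gripper_width: 0.0002
gripper_force: 0.0
```

```bash
python3 -c "
from h import *
print(here())"
```

```text
(array([-83.5, -71.9,   5.8]), array([ 0.4,  0.7, -1.2]), 4.25)
```

>>> send_rows:
  moves:
    - [0,[0,0,0.6],[0,0,0]]
    - [0,[0,0,1.2],[0,0,0]]
    - [0,[0,0,1.2],[0,0,0]]

```text
time_s: 4.55
ee_pos: [0.512, -0.1788, 0.1195]
eef_rot: [[-0.105, 0.994, -0.0], [0.994, 0.105, 0.0], [0.0, -0.0, -1.0]]
contact_force: [1.2, -0.0, -0.6]
gripper_width: 0.0007
gripper_force: 0.0
```

Run:
```python
from h import *
print(here())
a=read_camera("side");q=read_camera("wrist");save(q,"w3.png");save(a,"s3.png")
cv2.imwrite("pics/c3.png",np.hstack([cv2.resize(cv2.imread("pics/s3.png")[220:300,310:410],(400,320)),cv2.resize(cv2.imread("pics/w3.png")[120:280,220:420],(400,320))]))
```

```text
(array([-83.5, -71.9,   4.5]), array([ 1.2, -0. , -0.6]), 4.55)
```

View pics/c3.png

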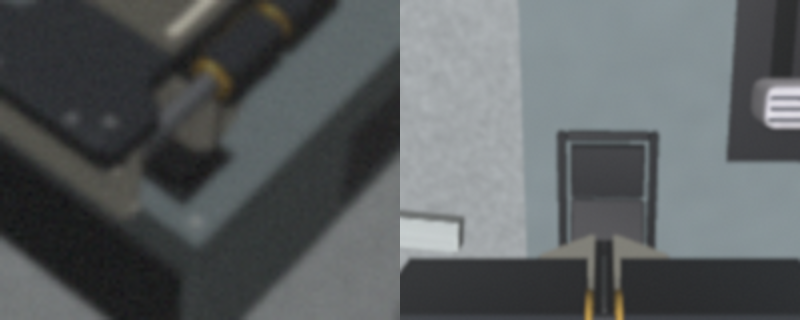

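>>> send_rows:
  moves:
    - [0,[0,0,-13],[0,0,0]]
    - [0,[0,0,-26],[0,0,0]]
    - [0,[0,0,-26],[0,0,0]]

```text
time_s: 4.95
ee_pos: [0.5131, -0.1793, 0.1472]
eef_rot: [[-0.106, 0.994, 0.003], [0.994, 0.106, -0.002], [-0.002, 0.003, -1.0]]
contact_force: [0.7, 0.5, 0.7]
gripper_width: 0.0005
gripper_force: 0.0
```

Run:
```python
from h import *
print(here())
q=read_camera("wrist");save(q,"w4.png")
f=lambda n:cv2.resize(cv2.imread("pics/"+n)[170:250,270:370],(400,320),interpolation=cv2.INTER_CUBIC)
cv2.imwrite("pics/c4.png",np.hstack([f("w2.png"),f("w4.png")]))
def prof():
    for y in range(-76,-38,4):
        X=np.array([*(H-83*hx+y*hy),119.])/1000;c,r=pix(q,X);w=world(q,c,r)*1000;d=w[:2]-H;print(np.round([d@hx,d@hy,w[2]-115],1))
prof()
```

```text
(array([-82.5, -72.5,  32.2]), array([0.7, 0.5, 0.7]), 4.95)
[-83.  -73.9   9.5]
[-83.  -70.3   8.6]
[-83.  -67.    6.9]
[-83.  -63.4   5.7]
[-83. -60.   4.]
[-83.  -55.9   4.4]
[-83.  -52.    4.2]
[-83.  -48.    4.1]
[-83.  -43.9   4.6]
[-83.  -40.5   1.7]
```

View pics/c4.png

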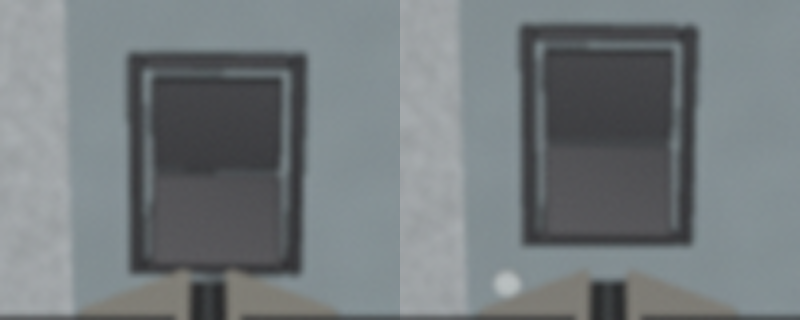

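Run:
```python
from h import *
q=read_camera("wrist");s=bot.read_state();P=np.array(s["ee_pos"]);R=np.array(s["eef_rot"])
print(here(),pix(q,P),[pix(q,P+R@[dx,0,0]) for dx in(-.0095,.0095)])
print("cam pos in tool",R.T@(-np.array(q["R"]).T@q["t"]-P)*1000)
for r in range(180,330,12):
    print(r,[ (np.round(R.T@(world(q,c,r)-P)*1000)).tolist() for c in (300,320,335)])
save(q,"w5.png")
a=read_camera("side");save(a,"s5.png");print(pix(a,P),pix(a,P+R@[.0095,0,0]),pix(a,np.array([*(H-83*hx-74*hy),125])/1000))
cv2.imwrite("pics/c5.png",np.hstack([cv2.resize(cv2.imread("pics/s5.png")[200:300,300:425],(400,320)),cv2.resize(cv2.imread("pics/w5.png")[160:360,195:445],(400,320))]))
```

```text
(array([-83.5, -71.9,  30.5]), array([-0. , -0. , -0.7]), 5.05) [319.50583542 237.74641789] [array([319.55110291, 251.17994353]), array([319.45931773, 223.94188771])]
cam pos in tool [  75.67747402    1.10106754 -182.79972984]
180 [[32.0, -14.0, 29.0], [32.0, 0.0, 28.0], [32.0, 11.0, 28.0]]
192 [[23.0, -14.0, 31.0], [24.0, 0.0, 27.0], [24.0, 11.0, 26.0]]
204 [[14.0, -14.0, 30.0], [15.0, 0.0, 26.0], [15.0, 11.0, 26.0]]
216 [[5.0, -15.0, 31.0], [7.0, 0.0, 24.0], [7.0, 11.0, 24.0]]
228 [[-5.0, -15.0, 31.0], [-1.0, 0.0, 21.0], [-1.0, 11.0, 21.0]]
240 [[-15.0, -15.0, 31.0], [9.0, 0.0, -25.0], [10.0, 9.0, -28.0]]
252 [[36.0, -5.0, -98.0], [9.0, 0.0, -41.0], [36.0, 5.0, -98.0]]
264 [[36.0, -5.0, -106.0], [9.0, 1.0, -54.0], [36.0, 5.0, -106.0]]
276 [[36.0, -4.0, -113.0], [9.0, 1.0, -66.0], [36.0, 5.0, -112.0]]
288 [[33.0, -4.0, -114.0], [29.0, 1.0, -108.0], [33.0, 5.0, -114.0]]
300 [[30.0, -4.0, -115.0], [26.0, 1.0, -108.0], [30.0, 5.0, -115.0]]
312 [[26.0, -4.0, -114.0], [-5.0, 1.0, -71.0], [26.0, 5.0, -114.0]]
324 [[23.0, -5.0, -114.0], [-179.0, -1.0, 146.0], [23.0, 5.0, -114.0]]
[359.08774188 251.48309953] [354.31031789 248.29110018] [359.76627974 259.9610559 ]
```

View pics/c5.png

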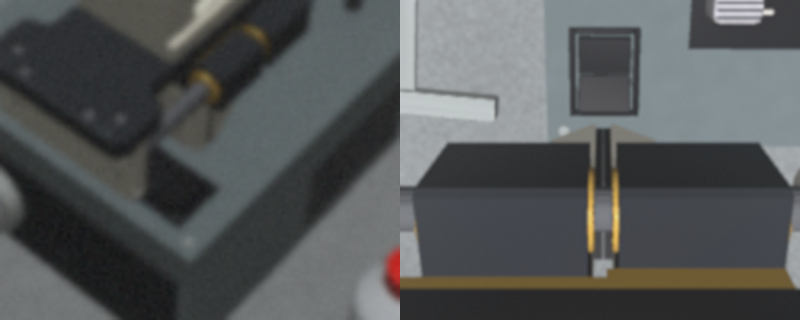

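```bash
cat >> h.py <<'E'
def cloud(p):
    v,u=np.mgrid[0:400,0:640];K=p["mtx"];z=p["z_map"]
    C=np.stack([(u-K[0,2])/K[0,0]*z,(v-K[1,2])/K[1,1]*z,z],-1)
    W=(C-np.array(p["t"]))@np.array(p["R"]);return W,z>0
E
python3 - <<'E'
from h import *
s=bot.read_state();P=np.array(s["ee_pos"]);R=np.array(s["eef_rot"]);print(s["gripper_width"])
for n in("wrist","side"):
    p=read_camera(n);W,m=cloud(p);T=(W-P)@R*1000
    g=m&(W[...,2]>.115+.018)&(abs(T[...,0])<60)&(abs(T[...,1])<110)&(T[...,2]>-90)
    Q=T[g];print(n,len(Q))
    for y in range(-110,110,10):
        k=Q[(Q[:,1]>=y)&(Q[:,1]<y+10)]
        if len(k)>3:
            i=np.argsort(-k[:,2])[:4];print(y,len(k),np.round(k[i]).astype(int).tolist())
E
```

```text
0.0004236638011656775
wrist 1652
-80 9 [[27, -79, -89], [26, -79, -89], [9, -79, -89], [5, -79, -90]]
-20 44 [[10, -10, -31], [11, -11, -33], [11, -10, -33], [11, -11, -33]]
-10 377 [[9, -2, -24], [9, -1, -24], [10, -2, -24], [9, -1, -24]]
0 567 [[9, 2, -23], [10, 3, -24], [10, 3, -24], [9, 3, -24]]
10 66 [[11, 10, -31], [11, 11, -31], [11, 11, -32], [11, 12, -32]]
40 157 [[50, 46, 12], [47, 45, 12], [46, 45, 12], [46, 45, 11]]
50 304 [[51, 51, 11], [51, 52, 10], [51, 52, 10], [51, 57, 10]]
60 121 [[51, 63, 10], [45, 66, 10], [46, 66, 10], [51, 61, 10]]
80 6 [[26, 82, -89], [0, 80, -90], [26, 81, -90], [6, 80, -90]]
side 188
-40 5 [[-8, -30, -86], [-9, -30, -87], [-6, -31, -87], [-8, -31, -89]]
-30 4 [[-11, -30, -86], [-12, -30, -87], [-12, -28, -87], [-12, -30, -89]]
-20 92 [[-9, -11, -32], [-9, -11, -34], [-9, -14, -35], [-4, -16, -37]]
-10 43 [[-9, -4, -26], [-9, -5, -27], [-10, -4, -28], [-9, -8, -29]]
0 39 [[-8, 1, -24], [-9, 4, -25], [-8, 0, -27], [-9, 1, -27]]
10 5 [[-9, 13, -33], [-10, 11, -38], [-9, 12, -39], [-9, 17, -39]]
```

Two cameras agree that the fingers end 23.5 mm short of the reported TCP, and the press felt no contact. The rocker therefore hasn't been touched yet, and I'll correct for this offset.

>>> send_rows:
  moves:
    - [0,[0,0,15],[0,0,0]]
    - [0,[0,0,28],[0,0,0]]
    - [0,[0,0,37],[0,0,0]]
    - [0,[0,0,40],[0,0,0]]
    - [0,[0,0,40],[0,0,0]]

```text
time_s: 5.7
ee_pos: [0.5118, -0.1787, 0.1052]
eef_rot: [[-0.106, 0.994, -0.001], [0.994, 0.106, 0.001], [0.001, -0.001, -1.0]]
contact_force: [0.5, -0.6, 0.1]
gripper_width: 0.0002
gripper_force: 0.0
```

>>> send_rows:
  moves:
    - [0,[0,0,1],[0,0,0]]
    - [0,[0,0,2],[0,0,0]]
    - [0,[0,0,3],[0,0,0]]
    - [0,[0,0,4],[0,0,0]]
    - [0,[0,0,4.5],[0,0,0]]

```text
time_s: 6.2
ee_pos: [0.5121, -0.1788, 0.1011]
eef_rot: [[-0.105, 0.994, 0.0], [0.994, 0.105, 0.0], [0.0, 0.0, -1.0]]
contact_force: [0.1, 0.0, -0.7]
gripper_width: 0.0005
gripper_force: 0.0
```

>>> send_rows:
  moves:
    - [0,[0,0,0.8],[0,0,0]]
    - [0,[0,0,1.6],[0,0,0]]
    - [0,[0,0,1.6],[0,0,0]]

```text
time_s: 6.5
ee_pos: [0.5122, -0.1792, 0.0998]
eef_rot: [[-0.106, 0.994, 0.001], [0.994, 0.106, -0.001], [-0.001, 0.001, -1.0]]
contact_force: [-0.6, -1.5, 3.8]
gripper_width: 0.0006
gripper_force: 1.7
```

```bash
python3 -c "
from h import *
print(here())"
```

```text
(array([-83.3, -72.3, -15.2]), array([-0.6, -1.5,  3.8]), 6.5)
```

Contact came with the tips at about 8.5 mm above the deck, as expected. Now I'll press through.

>>> send_rows:
  moves:
    - [0,[0,0,0.8],[0,0,0]]
    - [0,[0,0,1.6],[0,0,0]]
    - [0,[0,0,2.4],[0,0,0]]
    - [0,[0,0,3.0],[0,0,0]]
    - [0,[0,0,3.0],[0,0,0]]

```text
time_s: 7.0
ee_pos: [0.5117, -0.1784, 0.096]
eef_rot: [[-0.106, 0.994, -0.001], [0.994, 0.106, 0.001], [0.001, -0.001, -1.0]]
contact_force: [0.3, -0.4, 0.3]
gripper_width: 0.0006
gripper_force: 0.0
```

```bash
cat >> h.py <<'E'
def prof(q):
    for y in range(-74,-40,4):
        X=np.array([*(H-83*hx+y*hy),119.])/1000;c,r=pix(q,X);w=world(q,c,r)*1000;d=w[:2]-H;print(np.round([d@hy,w[2]-115],1),end=" ")
    print()
E
python3 -c "
from h import *
print(here());prof(read_camera('wrist'))"
```

```text
(array([-83.8, -71.5, -19. ]), array([ 0.3, -0.4,  0.3]), 7.0)
[-62.5  27.5] [-62.6  20. ] [-62.3  12.3] [-62.    4.1] [-57.6   5. ] [-53.3   6. ] [-48.5   8.3] [-44.4   9.1] [-42.1   3.6]
```

Tipped: the +y half now stands 9 mm up and the force has dropped. I'll lift and move to the closed side of the lever.

>>> send_rows:
  moves:
    - [0,[0,0,-20],[0,0,0]]
    - [0,[0,0,-45],[0,0,0]]
    - [0,[0,0,-55],[0,0,0]]
    - [0,[5,25,-55],[0,0,0]]
    - [0,[10,50,-55],[0,0,0]]

```text
time_s: 7.55
ee_pos: [0.5612, -0.1637, 0.1519]
eef_rot: [[-0.104, 0.995, 0.001], [0.995, 0.104, -0.0], [-0.0, 0.001, -1.0]]
contact_force: [0.2, -0.3, -0.1]
gripper_width: 0.0006
gripper_force: 0.0
```

Run:
```python
from h import *
bot.read_state()
q=read_camera("wrist");q=read_camera("wrist")
print(here(),go(-30,-60,101.5));prof(q)
W,m=cloud(q);d=W[...,:2]*1000-H;X=d@hx;Y=d@hy;Z=W[...,2]*1000-115
k=m&(abs(Z-24)<3)&(abs(X+30)<16)&(abs(Y)<50);print("knob top",k.sum(),np.round([*np.percentile(X[k],[2,50,98]),*np.percentile(Y[k],[2,50,98]),np.median(Z[k])],1))
print([ (x["p"],x["centre"]) for x in recognise("lever_top",q)])
```

```text
(array([-31.5, -60.9,  35.9]), array([-0.9,  0.1, -0.4]), 7.65) (array([ 0.9,  1.5, 49.4]), array([ 0.01, -0.  ,  0.06]))
[-74.1   3.7] [-70.1   3.7] [-66.    3.9] [-61.9   4.4] [-57.8   4.7] [-53.3   6.3] [-48.6   8.7] [-44.6   9. ] [-42.2   3.4] 
knob top 465 [-37.8 -28.6 -20.  -31.2 -25.6 -20.6  23.1]
[(0.69, [319.7, 179.0])]
```

Run:
```python
from h import *
q=read_camera("wrist");save(q,"w6.png")
M=[]
o=np.zeros((320,480,3),np.uint8)  # rectified deck view: 4px/mm; col = y from -50..70, row = x from +20..-60
yy=np.arange(480)/4-60;xx=20-np.arange(320)/4
Xw=np.array([[[*(H+x*hx+y*hy),115.] for y in yy] for x in xx])/1000
C=Xw@np.array(q["R"]).T+q["t"];uv=C@q["mtx"].T;uv=(uv[...,:2]/uv[...,2:]).astype(np.float32)
b=cv2.remap(cv2.imread("pics/w6.png"),uv[...,0],uv[...,1],cv2.INTER_CUBIC)
for y in range(-60,61,12):
    if -60<=y<60: cv2.line(b,(int((y+60)*4),0),(int((y+60)*4),12),(0,0,255),1)
for s in range(6): cv2.line(b,(int((-30+12*s+60)*4),20),(int((-30+12*s+60)*4),40),(0,255,0),1)
cv2.imwrite("pics/c6.png",b)
```

```text
(no output)
```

View pics/c6.png

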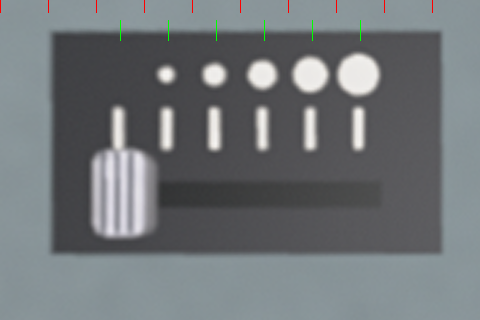

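Ticks line up with the housing frame to 0.5 mm. The lever sits about 4 mm out of closed. I'll descend beside it to 10 mm above the deck.

>>> send_rows:
  moves:
    - [0,[1,1.5,20],[0,0,0]]
    - [0,[1,1.5,38],[0,0,0]]
    - [0,[1,1.5,46],[0,0,0]]
    - [0,[1,1.5,49],[0,0,0]]
    - [0,[1,1.5,49],[0,0,0]]

```text
time_s: 8.25
ee_pos: [0.5618, -0.1627, 0.1026]
eef_rot: [[-0.105, 0.994, -0.0], [0.994, 0.105, 0.0], [0.0, -0.0, -1.0]]
contact_force: [1.0, -0.3, -0.0]
gripper_width: 0.0001
gripper_force: 0.0
```

```bash
cat >> h.py <<'E'
def knob(pic=None):
    q=read_camera("wrist");W,m=cloud(q);d=W[...,:2]*1000-H;X=d@hx;Y=d@hy;Z=W[...,2]*1000-115
    k=m&(abs(Z-23.5)<3)&(X>-41)&(X<-19)&(abs(Y)<50)
    s=bot.read_state();yt=here()[0][1]
    k&=Y>yt+8
    print(here(),"knob y",k.sum(),np.round(np.percentile(Y[k],[2,50,98]),1),"s~",np.round(np.percentile(Y[k],[2,98]).mean()+30,1) )
    return q
E
python3 -c "
from h import *
knob();print(go(-30,-50,101.5))"
```

```text
(array([-32. , -60.9, -11.9]), array([-0.7,  1. ,  0.3]), 8.3) knob y 910 [-49.9 -25.8 -20.4] s~ -5.2
(array([10.9,  2.1,  1.6]), array([0.  , 0.  , 0.05]))
```

>>> send_rows:
  moves:
    - [0,[5,1.5,0],[0,0,0]]
    - [0,[10,1.5,0],[0,0,0]]
    - [0,[14,1.5,0],[0,0,0]]
    - [0,[16,1.5,0],[0,0,0]]
    - [0,[16,1.5,0],[0,0,0]]

```text
time_s: 8.8
ee_pos: [0.5619, -0.1459, 0.1027]
eef_rot: [[-0.106, 0.994, 0.0], [0.994, 0.106, 0.0], [0.0, 0.0, -1.0]]
contact_force: [-0.1, 0.6, -0.1]
gripper_width: 0.0007
gripper_force: 0.0
```

>>> send_rows:
  moves:
    - [0,[0.6,0,0],[0,0,0]]
    - [0,[1.2,0,0],[0,0,0]]
    - [0,[1.8,0,0],[0,0,0]]
    - [0,[2.4,0,0],[0,0,0]]
    - [0,[2.4,0,0],[0,0,0]]

```text
time_s: 9.3
ee_pos: [0.5617, -0.1445, 0.1025]
eef_rot: [[-0.105, 0.994, 0.0], [0.994, 0.105, -0.001], [-0.001, 0.0, -1.0]]
contact_force: [0.6, -2.9, 0.4]
gripper_width: 0.0007
gripper_force: 1.2
```

```bash
sed -i 's/k&=Y>yt+8/k\&=Y>yt+11/; s/np.percentile(Y\[k\],\[2,98\]).mean()+30/np.percentile(Y[k],98)+24.5/' h.py; python3 -c "
from h import *
knob()"
```

```text
(array([-30.7, -42.6, -12.5]), array([-0.2, -1.4, -0.4]), 9.35) knob y 763 [-31.4 -25.  -20. ] s~ 4.5
```

>>> send_rows:
  moves:
    - [0,[0.6,0,0],[0,0,0]]
    - [0,[1.2,0,0],[0,0,0]]
    - [0,[1.8,0,0],[0,0,0]]
    - [0,[2.4,0,0],[0,0,0]]
    - [0,[2.4,0,0],[0,0,0]]

```text
time_s: 9.85
ee_pos: [0.5613, -0.141, 0.1025]
eef_rot: [[-0.106, 0.994, -0.0], [0.994, 0.106, 0.001], [0.001, -0.0, -1.0]]
contact_force: [0.9, -0.2, -0.1]
gripper_width: 0.0002
gripper_force: 0.0
```

```bash
python3 -c "
from h import *
knob()"
```

```text
(array([-30.7, -39.3, -12.5]), array([0.5, 0.6, 0.2]), 9.9) knob y 800 [-28.2 -17.8 -12.7] s~ 11.8
```

>>> send_rows:
  moves:
    - [0,[2,0,0],[0,0,0]]
    - [0,[4,0,0],[0,0,0]]
    - [0,[5,0,0],[0,0,0]]
    - [0,[6,0,0],[0,0,0]]
    - [0,[7,0,0],[0,0,0]]

```text
time_s: 10.4
ee_pos: [0.5609, -0.1363, 0.1026]
eef_rot: [[-0.106, 0.994, 0.001], [0.994, 0.106, -0.003], [-0.003, 0.0, -1.0]]
contact_force: [0.6, -9.1, -1.2]
gripper_width: 0.0004
gripper_force: 4.6
```

>>> send_rows:
  moves:
    - [0,[0.8,0,0],[0,0,0]]
    - [0,[1.6,0,0],[0,0,0]]
    - [0,[2.4,0,0],[0,0,0]]
    - [0,[3,0,0],[0,0,0]]
    - [0,[3,0,0],[0,0,0]]

```text
time_s: 10.9
ee_pos: [0.5604, -0.1324, 0.1025]
eef_rot: [[-0.105, 0.994, 0.0], [0.994, 0.105, -0.001], [-0.001, 0.0, -1.0]]
contact_force: [-0.3, -3.2, -1.4]
gripper_width: 0.0003
gripper_force: 1.8
```

```bash
python3 -c "
from h import *
knob()"
```

```text
(array([-30.7, -30.3, -12.5]), array([-0.1, -2.3, -0.3]), 10.95) knob y 744 [-18.8 -12.8  -7.9] s~ 16.6
```

>>> send_rows:
  moves:
    - [0,[0.5,0,0],[0,0,0]]
    - [0,[1,0,0],[0,0,0]]
    - [0,[1.5,0,0],[0,0,0]]
    - [0,[2,0,0],[0,0,0]]
    - [0,[2,0,0],[0,0,0]]

```text
time_s: 11.45
ee_pos: [0.56, -0.1291, 0.1025]
eef_rot: [[-0.106, 0.994, -0.0], [0.994, 0.106, 0.001], [0.001, -0.0, -1.0]]
contact_force: [0.2, -0.1, 0.5]
gripper_width: 0.0006
gripper_force: 0.0
```

```bash
python3 -c "
from h import *
knob()"
```

```text
(array([-30.8, -27.3, -12.5]), array([-0.5,  0.5, -0.6]), 11.5) knob y 787 [-16.2  -5.7  -0.5] s~ 24.0
```

Second stop (s≈24). The same again for the third.

>>> send_rows:
  moves:
    - [0,[2,0,0],[0,0,0]]
    - [0,[4,0,0],[0,0,0]]
    - [0,[5,0,0],[0,0,0]]
    - [0,[6,0,0],[0,0,0]]
    - [0,[7,0,0],[0,0,0]]

```text
time_s: 12.0
ee_pos: [0.5596, -0.1244, 0.1026]
eef_rot: [[-0.106, 0.994, 0.001], [0.994, 0.106, -0.003], [-0.003, 0.0, -1.0]]
contact_force: [-0.3, -8.4, -2.7]
gripper_width: 0.0006
gripper_force: 4.6
```

>>> send_rows:
  moves:
    - [0,[0.7,0,0],[0,0,0]]
    - [0,[1.4,0,0],[0,0,0]]
    - [0,[2.1,0,0],[0,0,0]]
    - [0,[2.8,0,0],[0,0,0]]
    - [0,[2.8,0,0],[0,0,0]]

```text
time_s: 12.5
ee_pos: [0.5592, -0.1207, 0.1025]
eef_rot: [[-0.105, 0.994, 0.0], [0.994, 0.105, -0.001], [-0.001, 0.0, -1.0]]
contact_force: [-0.1, -3.3, -0.8]
gripper_width: 0.0004
gripper_force: 1.8
```

```bash
python3 -c "
from h import *
knob()"
```

```text
(array([-30.8, -18.6, -12.5]), array([ 0.9, -4.2, -0.6]), 12.55) knob y 736 [-6.8 -1.1  3.8] s~ 28.3
```

>>> send_rows:
  moves:
    - [0,[0.5,0,0],[0,0,0]]
    - [0,[1,0,0],[0,0,0]]
    - [0,[1.5,0,0],[0,0,0]]
    - [0,[2,0,0],[0,0,0]]
    - [0,[2,0,0],[0,0,0]]

```text
time_s: 13.05
ee_pos: [0.5588, -0.1173, 0.1025]
eef_rot: [[-0.106, 0.994, -0.0], [0.994, 0.106, 0.001], [0.001, -0.0, -1.0]]
contact_force: [0.6, -0.5, -0.2]
gripper_width: 0.0002
gripper_force: 0.0
```

```bash
python3 -c "
from h import *
knob()"
```

```text
(array([-30.9, -15.5, -12.5]), array([ 0.5,  1.1, -0.1]), 13.1) knob y 807 [-4.4  6.1 11.1] s~ 35.6
```

The lever has jumped into the third stop and the fingers are free. I'll back off, lift and check.

>>> send_rows:
  moves:
    - [0,[-6,0,0],[0,0,0]]
    - [0,[-14,0,0],[0,0,0]]
    - [0,[-18,0,-15],[0,0,0]]
    - [0,[-18,0,-40],[0,0,0]]
    - [0,[-18,0,-70],[0,0,0]]

```text
time_s: 13.6
ee_pos: [0.5601, -0.1366, 0.1723]
eef_rot: [[-0.105, 0.995, -0.002], [0.995, 0.105, 0.001], [0.001, -0.002, -1.0]]
contact_force: [0.6, -0.6, 0.2]
gripper_width: 0.0002
gripper_force: 0.0
```

>>> send_rows:
  moves:
    - [0,[0,0,-20],[0,0,0]]
    - [0,[0,0,-20],[0,0,0]]
    - [0,[0,0,-20],[0,0,0]]

```text
time_s: 13.9
ee_pos: [0.5606, -0.1363, 0.1922]
eef_rot: [[-0.105, 0.994, 0.0], [0.994, 0.105, 0.0], [-0.0, 0.0, -1.0]]
contact_force: [0.8, -0.1, -0.3]
gripper_width: 0.0005
gripper_force: 0.0
```

```bash
python3 -c "
from h import *
q=knob();prof(q);save(q,'w9.png')
W,m=cloud(q)
f=[d for d in recognise('filter',q)][:1];print([(d['p'],world(q,*d['centre'])) for d in f])"
```

```text
(array([-31.3, -34.1,  76.4]), array([ 1. ,  0.2, -1.2]), 13.95) knob y 346 [-0.1  5.8 11. ] s~ 35.5
[-74.1   3.8] [-69.9   4.2] [-65.7   4.7] [-62.    3.9] [-57.5   5.4] [-53.    6.7] [-48.3   8.8] [-44.3   8.9] [-42.1   3.7] 
[(0.77, array([ 0.63530546, -0.04290281,  0.1198863 ]))]
```

View pics/w9.png

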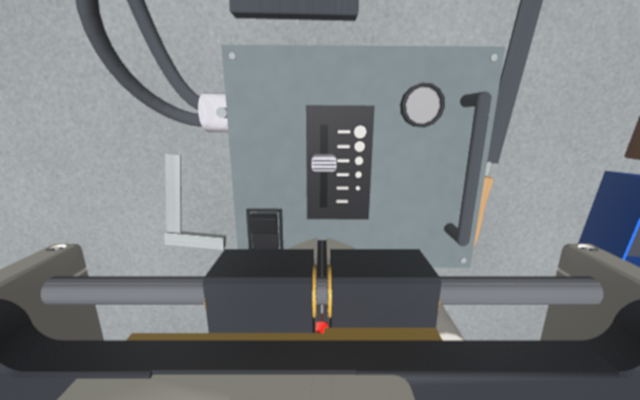

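The knob (323,163) sits at the third disc tick (343,160). The rocker (264,230) is tipped on, and the filter, square and file are undisturbed.

```bash
python3 -c "
from station import bot
print(bot.close_job())"
```

```text
the job is handed in; nothing more can be done
None
```

The lamp is switched on, the aperture lever rests in its third click stop without having passed it, and I handed the job in at about 14 s with the arm clear of everything.

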